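Press the pigment pans home with one sweep

TASK

Take the hand presser from its mat, press it down on a bare end of the make-up palette and sweep it along the row of pans without lifting it off, hard enough that all four pigment pans snap down flush, but never so hard that the palette sinks 10 mm into its pad (about 26 N). Then stand the presser back on its mat, leaving the bottles and the ink-cup holder where they are.

Things in the scene. Friction and masses are not known exactly. Their poses are not given: they have to be found in the camera images.
- presser: Loose hand presser, 0.22 kg. White sole: flat underside 50 (x) by 36 mm (y), with 20-degree ramps rising 7 mm at both y ends (73 mm over all), for sweeping along +y or -y. Brown handle bar on top, 80 (x) by 22 (y) by 30 mm, 37 to 67 mm above the underside: grip it across the 22 mm (fingers close along y). Origin: centre of flat underside, z up. Starts standing on the mat
- rest: Fixed teal mat, the presser's place, 116 mm (x) by 136 mm (y), 6 mm thick, left or right of the palette. Origin: centre of the underside, on the table
- palette: Rose-gold frame 84 (x) by 260 (y) by 18 mm on a soft black pad; sinks level under load (6 N: 2 mm, 14 N: 5 mm, 26 N: 10 mm) and springs back. Origin: centre of underside; top face 18 mm above it (32 mm above the table unloaded). Along y: bare flat end -130 to -72 mm, four pans -72 to +72, bare flat end +72 to +130. Rails 12 mm wide, flush with the ends, flank the pans
- pan0 (a joint): Pressed-pigment pan 1 of 4, a metal tile 56 mm (x) by 34 mm (y), centred at y = -54 mm, x = 0 in the palette's frame. Value in m: 0 = standing 5 mm proud of the frame's top, 0.005 = home, flush with it (its stop is 0.6 mm deeper). It goes down against a friction of about 6 N and stays where it is left
- pan1 (a joint): Pressed-pigment pan 2 of 4, a metal tile 56 mm (x) by 34 mm (y), centred at y = -18 mm, x = 0 in the palette's frame. Value in m: 0 = standing 5 mm proud of the frame's top, 0.005 = home, flush with it (its stop is 0.6 mm deeper). It goes down against a friction of about 6 N and stays where it is left
- pan2 (a joint): Pressed-pigment pan 3 of 4, a metal tile 56 mm (x) by 34 mm (y), centred at y = +18 mm, x = 0 in the palette's frame. Value in m: 0 = standing 5 mm proud of the frame's top, 0.005 = home, flush with it (its stop is 0.6 mm deeper). It goes down against a friction of about 6 N and stays where it is left
- pan3 (a joint): Pressed-pigment pan 4 of 4, a metal tile 56 mm (x) by 34 mm (y), centred at y = +54 mm, x = 0 in the palette's frame. Value in m: 0 = standing 5 mm proud of the frame's top, 0.005 = home, flush with it (its stop is 0.6 mm deeper). It goes down against a friction of about 6 N and stays where it is left
- bottle0: Pigment bottle with white domed cap, beige, 39 mm across, 84 mm tall, loose, standing beyond the palette. Origin: centre of its underside
- bottle1: Pigment bottle with white domed cap, orange, 39 mm across, 84 mm tall, loose, standing beyond the palette. Origin: centre of its underside
- bottle2: Pigment bottle with white domed cap, coral, 39 mm across, 84 mm tall, loose, standing beyond the palette. Origin: centre of its underside
- cup_holder: Blue oval ink-cup holder with three white cups, 62 mm (x) by 132 mm (y) by 31 mm high, loose, on the other side of the palette from the rest mat. Origin: centre of its underside

How it is judged:
By the outcome, as a careful person would: the job done as asked, in the order asked, and still so for the second after the job is handed in, with the robot touching nothing.
It also fails if it takes over 64 s, if anything falls off the work surface, if the arm or the gripper's body presses on something with over 40 N, if the wrist force passes 120 N, or if a joint passes its speed limit or range.

ROBOT

A 7-joint arm with a two-finger parallel gripper is mounted at the origin on the work surface. World frame = base frame: x ahead of the robot, y to its left, z up, the work surface at z = 0. Lengths are in m, angles in rad, forces in N, time in s.
With the tool pointing down it reaches from about 0.425 to 0.875 m from the base axis. Payload 8.4 kg.
Tool frame: the origin (TCP) lies midway between the tips of the shut fingers; the grasp point (between the pads) lies robot.grip_depth behind it (robot.grip_depth is the distance from the TCP to the grasp point, in m); z points along the fingers, y is the line along which they close (so a half turn about z gives the same grasp; the last joint's range is limited). The gripper opens to 87 mm and grips with 3 to 60 N. Pads are 19 mm wide; open, the fingers measure 117 mm over their backs; the gripper's body (75 mm by 190 mm) begins 51 mm behind the grasp point.
Start: joints at [1.2, 0.333, 0.04, 1.465, -0.013, 1.343, -0.059], TCP at [0.174, -0.626, 0.223] pointing down, gripper open.
Joint ranges: [-2.58, 2.58], [-0.38, 2.09], [-1.3, 1.39], [0.25, 2.4], [-1.5, 4.64], [0.08, 2.09], [-2.65, 2.65]. Speed limits (rad/s): [2.22, 2.22, 2.79, 2.79, 3.14, 3.14, 3.14].

INTERFACE

Orientations are given as a rotation vector (axis times angle).
In Python, from cell import robot, jaws, kinematics, vision gives the robot as it stands. The module is installed in compiled form; this text tells all that it offers. Calls block until the motion is done:
- robot.goto(position, orientation): joint-space move of the TCP to a pose.
- robot.move_l(position, orientation=None, max_speed=0.15, guard=None): straight line of the TCP; orientation=None keeps the orientation; max_speed is the mean speed in m/s. With guard (N) it stops when the force on the tool has changed by that much, and returns True; else False.
- robot.set_joints(angles): joint-space move.
- jaws.move_gripper(opening): finger opening in m; the grip force is fixed at half the most; returns when the fingers have stopped.
- robot.sleep(seconds).
- kinematics.ik(position, orientation): joint angles nearest the present ones, or None.
- vision.camera(name): name is "side" or "top"; returns the picture (400x640x3 uint8, red, green, blue); there is no depth.
- vision.calibration(name): a dict with "vfov" (degrees; the focal length in pixels is half the picture's height over the tangent of half this angle, whatever the lens; pixels are square), "cx", "cy" (the principal point, pixels), "camera_from_world" (4x4, takes a point from world to camera coordinates). Camera axes: x right, y up, looking along -z (the intrinsics and any distortion apply to the point x, -y, -z); pixel columns grow to the right and rows downward; lengths in m; the calibration is good to about 2 mm. A picture is of the moment at which its call begins. calibration takes no time and is no camera call.
A pose or a line that the arm cannot do raises robot.Unreachable and nothing moves.
- robot.close_job(): hands the job in; it is judged then, once.
Readings, each from a call of its own:
- robot.current_time_s(): time.
- robot.current_joint_pos(): joint angles.
- robot.current_qvel(): joint speeds.
- robot.current_joint_torque(): joint torques, N m.
- robot.current_tool_pos(): TCP position.
- robot.current_orientation(): TCP orientation.
- robot.current_wrist_force(): force on the tool from outside, world axes, zero at the start.
- robot.current_ft_torque(): the same for the moment, N m.
- robot.current_width(): finger opening in m.
- robot.current_gripper_force(): force on a finger pad.
Only numpy, scipy, OpenCV 4.12 (cv2) and the standard library are available. Lean on these libraries where they do the work, as an engineer would, in place of code of your own. Each camera call takes 0.05 s, during which the arm holds its last target. There are 200 camera calls.

## Working session

There is one attempt and no reset: what is moved stays moved. The work goes in short steps, each a Python script; the robot and the scene stay as the last script left them, time stands still between calls to the robot, and variables do not carry over. Pictures are saved under pics/ and viewed, at most 10 in all, crops included, and the job is handed in when it is done.

```bash
mkdir -p pics; python3 - <<'E'
from cell import robot, vision
import cv2, numpy as np
for n in ("top","side"):
    im=vision.camera(n); cv2.imwrite(f"pics/{n}0.png",im[:,:,::-1]); np.save(f"{n}0.npy",im)
    c=vision.calibration(n); print(n,{k:(np.round(v,4).tolist() if k=="camera_from_world" else v) for k,v in c.items()})
print(robot.grip_depth,robot.current_time_s(),robot.current_orientation(),robot.current_tool_pos())
E
```

```text
top {'vfov': 49.83286161904908, 'cx': 326.8686831504338, 'cy': 204.30663700594468, 'camera_from_world': [[-0.0947, -0.9955, 0.0002, 0.0625], [0.9745, -0.0927, 0.2041, -0.5732], [-0.2032, 0.0195, 0.9789, -1.0482], [0.0, 0.0, 0.0, 1.0]]}
side {'vfov': 57.219656713958926, 'cx': 318.38168910110807, 'cy': 202.68775643728497, 'camera_from_world': [[0.9972, -0.0742, 0.0021, -0.5695], [0.0452, 0.6294, 0.7757, -0.102], [-0.0589, -0.7735, 0.6311, -0.9496], [0.0, 0.0, 0.0, 1.0]]}
0.0187 0.1 [-3.11118222e+00 -4.25465039e-01  4.88705607e-04] [ 0.17434684 -0.62572598  0.22176751]
```

View pics/top0.png

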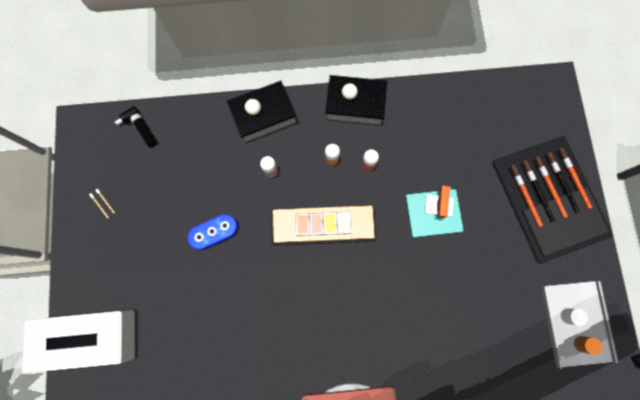

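View pics/side0.png

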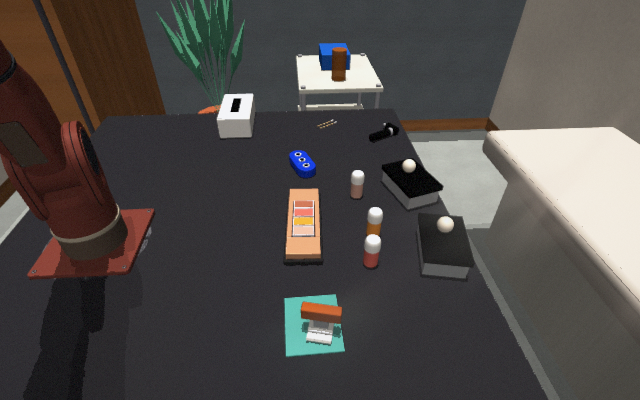

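The top view shows the palette at about (323,225), with the teal mat at (434,213) and the presser standing on it, its brown handle at (445,202). The bottles are at (268,165), (332,153) and (371,159), and the cup holder is at (213,231). The side view shows the handle at (321,312), the mat at (313,325) and the palette at (303,225).

```bash
cat > h.py <<'E'
import numpy as np, cv2
from cell import vision
CAL={n:vision.calibration(n) for n in("top","side")}
def ray(n,uv):
    c=CAL[n]; f=200/np.tan(np.radians(c["vfov"])/2); uv=np.atleast_2d(uv).astype(float)
    d=np.c_[(uv[:,0]-c["cx"])/f,-(uv[:,1]-c["cy"])/f,-np.ones(len(uv))]
    T=np.array(c["camera_from_world"]); R=T[:3,:3]; return -R.T@T[:3,3], d@R
def cast(n,uv,z):
    o,d=ray(n,uv); return o+d*((z-o[2])/d[:,2])[:,None]
def tri(a,b):
    A=np.zeros((3,3));v=np.zeros(3);L=[]
    for n,uv in(("top",a),("side",b)):
        o,d=ray(n,uv);d=d[0]/np.linalg.norm(d[0]);P=np.eye(3)-np.outer(d,d);A+=P;v+=P@o;L.append((P,o))
    x=np.linalg.solve(A,v); return x,[np.linalg.norm(P@(x-o)) for P,o in L]
def mask(im,roi,hr,smin,vmin):
    h=cv2.cvtColor(im,cv2.COLOR_RGB2HSV); m=cv2.inRange(h,(hr[0],smin,vmin),(hr[1],255,255))
    k=np.zeros_like(m);x0,y0,x1,y1=roi;k[y0:y1,x0:x1]=255; return m&k
def blob(m):
    cs,_=cv2.findContours(m,cv2.RETR_EXTERNAL,cv2.CHAIN_APPROX_NONE); c=max(cs,key=cv2.contourArea); return c[:,0,:]
def wrect(n,c,z):
    w=cast(n,c,z)[:,:2]; return cv2.minAreaRect((w*1000).astype(np.float32))
E
python3 - <<'E'
from h import *
I={n:np.load(n+"0.npy") for n in("top","side")}
R={"top":dict(mat=(400,180,470,245),han=(430,175,462,225),pal=(260,195,385,250)),"side":dict(mat=(275,285,355,362),han=(290,295,350,325),pal=(275,180,330,265))}
K=dict(mat=((75,100),80,80),han=((0,16),150,70),pal=((3,30),40,120))
for n in I:
    for k in K:
        c=blob(mask(I[n],R[n][k],*K[k])); print(n,k,cv2.minAreaRect(c),cv2.boundingRect(c))
        z=dict(mat=.006,han=.073,pal=.032)[k]; print("   world",wrect(n,c,z))
a=cv2.resize(I["top"][170:255,255:470],None,fx=3.7,fy=3.7,interpolation=cv2.INTER_CUBIC)
b=cv2.resize(I["side"][280:362,270:360],None,fx=6,fy=6,interpolation=cv2.INTER_CUBIC)
cv2.imwrite("pics/ct.png",a[:,:,::-1]);cv2.imwrite("pics/cs.png",b[:,:,::-1])
E
```

```text
top mat ((434.3048400878906, 212.743896484375), (43.95175552368164, 53.4488639831543), 83.6598129272461) (406, 189, 58, 49)
   world ((537.7605590820312, -277.9391174316406), (119.512939453125, 140.07064819335938), 1.000583291053772)
top han ((443.4098815917969, 200.99180603027344), (8.963037490844727, 30.691614151000977), 5.19442892074585) (438, 186, 12, 31)
   world ((554.4403076171875, -287.73101806640625), (22.794666290283203, 81.11536407470703), 76.48526000976562)
top pal ((322.8662414550781, 223.3567657470703), (33.947998046875, 101.69519805908203), 87.56334686279297) (272, 205, 103, 38)
   world ((532.8977661132812, 22.8055419921875), (265.25531005859375, 89.74077606201172), 87.01392364501953)
side mat ((312.3138427734375, 324.7655334472656), (59.04533767700195, 59.460567474365234), 85.2363510131836) (284, 294, 61, 63)
   world ((537.0272216796875, -279.8116760253906), (116.12696838378906, 137.71665954589844), 1.20730721950531)
side han ((321.0, 310.0), (16.0, 40.0), 90.0) (301, 302, 41, 17)
   world ((553.623046875, -297.49969482421875), (35.96297073364258, 77.40349578857422), 83.00418090820312)
side pal ((303.0, 221.0), (66.0, 34.0), 90.0) (286, 188, 35, 67)
   world ((531.8300170898438, 20.729827880859375), (263.0127868652344, 85.28368377685547), 87.08307647705078)
```

View pics/ct.png

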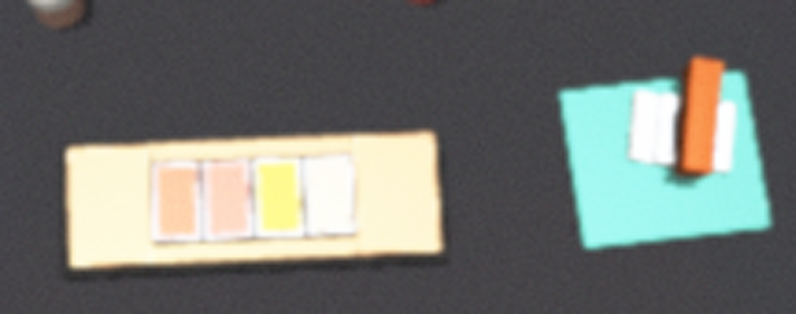

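View pics/cs.png

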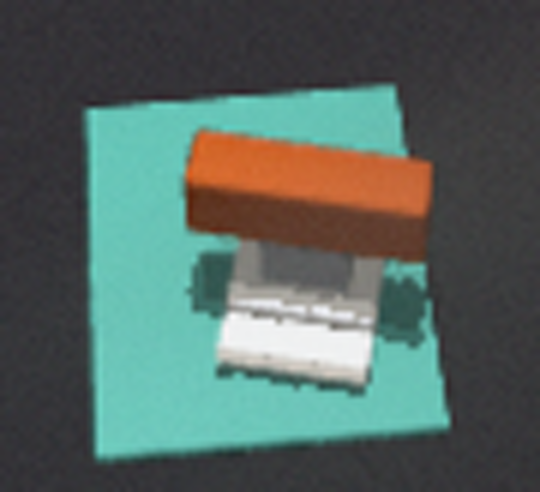

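The top crop shows the handle bar's top face running from (690,57) to (712,175). The palette spans (66,148) to (442,250). The side crop shows the handle's top face corners at (200,130), (432,162), (428,215) and (188,185). Next I triangulate the matching corners.

```bash
python3 - <<'E'
from h import *
T=lambda p:np.array(p)/3.7+[255,170]-.37
S=lambda p:np.array(p)/6+[270,280]-.42
top=[(682,170),(712,175),(690,57),(724,60)]; side=[(200,130),(188,185),(432,162),(428,215)]
P=[]
for a,b in zip(top,side):
    x,e=tri(T(a),S(b)); P.append(x); print("handle",np.round(x*1000,1),np.round(np.array(e)*1000,1))
print("mean",np.mean(P,0)*1000)
for a,b in zip([(583,248),(558,90),(770,228),(745,70)],[(85,108),(395,85),(97,460),(450,428)]):
    x,e=tri(T(a),S(b)); print("mat",np.round(x*1000,1),np.round(np.array(e)*1000,1))
# palette corners from masks (approx quad)
I={n:np.load(n+"0.npy") for n in("top","side")}
q={}
for n,roi in(("top",(260,195,385,250)),("side",(275,180,330,265))):
    c=blob(mask(I[n],roi,(3,30),40,120)); 
    q[n]=cv2.approxPolyDP(cv2.convexHull(c.reshape(-1,1,2)),4,True)[:,0]; print(n,q[n].tolist(),np.round(cast(n,q[n],.032)*1000).tolist())
# bottles, holder rough from top view at z=.08
print(np.round(cast("top",[(268,160),(332,148),(371,154)],.08)*1000), np.round(cast("top",[(213,231)],.03)*1000))
E
```

```text
handle [ 519.2 -271.6   69.7] [0.8 0.8]
handle [ 514.2 -291.8   68.7] [1.1 1.1]
handle [ 595.9 -289.    69.7] [1. 1.]
handle [ 591.3 -311.1   73.1] [0.5 0.5]
mean [ 555.15891639 -290.87802178   70.28925997]
mat [ 478.7 -210.9    3.8] [0.3 0.3]
mat [ 595.1 -208.5    3.5] [1.3 1.3]
mat [ 481.4 -347.2    2.9] [0.7 0.7]
mat [ 597.  -346.5    6.7] [0.7 0.7]
top [[372, 206], [373, 238], [273, 241], [274, 209]] [[566.0, -110.0, 32.0], [482.0, -103.0, 32.0], [499.0, 156.0, 32.0], [583.0, 147.0, 32.0]]
side [[317, 188], [320, 253], [286, 254], [290, 189]] [[578.0, 150.0, 32.0], [567.0, -110.0, 32.0], [486.0, -107.0, 32.0], [499.0, 151.0, 32.0]]
[[ 703.  148.   80.]
 [ 719.  -19.   80.]
 [ 694. -118.   80.]] [[540. 310.  30.]]
```

```bash
cat >> h.py <<'E'
from scipy.spatial.transform import Rotation as Ro
def down(deg): return (Ro.from_euler("z",deg,degrees=True)*Ro.from_euler("x",180,degrees=True)).as_rotvec()
E
python3 - <<'E'
from h import *; from cell import robot,jaws
o=down(-13.2); g=np.array([.555,-.290,.058-robot.grip_depth])
f=lambda:np.round(robot.current_wrist_force(),2)
robot.goto(g+[0,0,.12],o); print(f(),robot.current_time_s())
print(robot.move_l(g,max_speed=.1,guard=8),robot.current_tool_pos(),f())
jaws.move_gripper(.0); print("w",robot.current_width(),robot.current_gripper_force(),f())
print(robot.move_l(g+[0,0,.07],max_speed=.1)); robot.sleep(.3)
print(robot.current_width(),f(),robot.current_tool_pos(),robot.current_time_s())
a=vision.camera("side")[200:360,230:430]; b=vision.camera("top")[150:250,400:500]
cv2.imwrite("pics/l1.png",np.hstack([cv2.resize(a,None,fx=2.5,fy=2.5),cv2.resize(b,(300,400)[::1])])[:,:,::-1] if 0 else np.hstack([cv2.resize(a,(500,400)),cv2.resize(b,(300,400))])[:,:,::-1])
E
```

```text
[ 0.46 -0.25 -0.96] 1.9583
False [ 0.55550878 -0.29021477  0.04007477] [ 0.92  0.07 -0.04]
w 0.02183179614092337 29.752959132443948 [ 0.44 -0.33  0.16]
False
0.021780803361627476 [ 0.32 -0.49 -1.86] [ 0.55479607 -0.28984558  0.10875759] 5.525
```

View pics/l1.png

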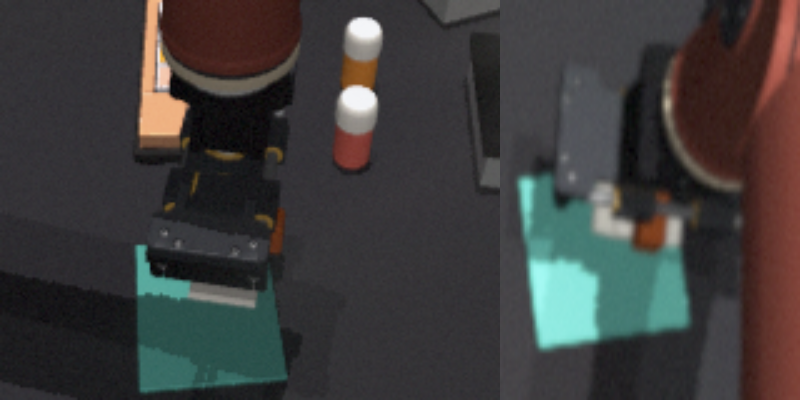

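The presser is held level across the handle, clear of the mat: its sole shows at (225,290) in the left half of the picture. Next I move to the palette's near bare end and press.

```bash
cat >> h.py <<'E'
C=np.array([.532,.022]); YAW=-3.5; U=np.array([np.sin(np.radians(-YAW)),np.cos(np.radians(YAW))]); O=None
def at(s,z): return np.r_[C+U*s,z]
E
python3 - <<'E'
from h import *; from cell import robot
o=down(YAW); s=-.106
robot.move_l(at(s,.115),o,max_speed=.15); robot.sleep(.3)
b=robot.current_wrist_force(); np.save("base.npy",b); print(np.round(b,2),robot.current_tool_pos())
robot.move_l(at(s,.075),max_speed=.08)
print(robot.move_l(at(s,.058),max_speed=.015,guard=4))
z=robot.current_tool_pos()[2]; print("contact",z,robot.current_time_s())
for i in range(16):
    F=robot.current_wrist_force()-b; print(round(z*1000,1),round(robot.current_tool_pos()[2]*1000,1),np.round(F,1),np.round(robot.current_ft_torque(),2))
    if F[2]>15.5: break
    z-=.0005 if F[2]>9 else .001; robot.move_l(at(s,z),max_speed=.02); robot.sleep(.1)
np.save("z.npy",z); print(robot.current_time_s(),robot.current_width())
E
```

```text
[-0.04  0.48 -1.91] [ 0.52552324 -0.08407631  0.11494041]
True
contact 0.06329885160063395 8.8833
63.3 63.3 [ 0.7 -0.9  5.6] [ 0.09 -0.09  0.07]
62.3 62.6 [-1.9 -0.8  7.2] [-0.03  0.37 -0.01]
61.3 61.7 [-2.2 -0.5  9.6] [0.08 0.61 0.12]
60.8 61.3 [-3.1 -1.3 10. ] [0.1  0.64 0.03]
60.3 60.9 [-3.7  0.6 11.3] [ 0.07  0.79 -0.02]
59.8 60.5 [-3.8 -1.4 12.1] [0.09 0.85 0.05]
59.3 60.1 [-3.4 -0.7 13.2] [0.03 0.97 0.05]
58.8 59.7 [-4.1 -1.1 14.8] [0.04 1.08 0.03]
58.3 59.3 [-4.8 -2.  14.7] [0.07 1.13 0.02]
57.8 58.8 [-5.1 -1.6 14.5] [-0.01  1.2   0.04]
57.3 58.4 [-5.5 -1.3 16.9] [-0.03  1.32  0.02]
12.3833 0.021710280463572543
```

```bash
python3 - <<'E'
from h import *; from cell import robot
b=np.load("base.npy"); z=float(np.load("z.npy")); s=-.106; L=[]
while s<.106:
    s=min(s+.006,.106); robot.move_l(at(s,z),max_speed=.03)
    F=np.mean([robot.current_wrist_force() for _ in range(3)],0)-b; p=robot.current_tool_pos()
    L.append((s*1000,z*1000,p[2]*1000,(p[:2]-C)@U*1000,*F))
    if F[2]>23: z+=.0015; robot.move_l(at(s,z),max_speed=.03)
    else: z+=float(np.clip((F[2]-16.5)*.00025,-.0006,.0008))
print(np.round(L,1)); print(robot.current_time_s(),robot.current_width()); np.save("z.npy",z)
E
```

```text
[[-1.000e+02  5.730e+01  5.880e+01 -1.024e+02 -3.100e+00 -7.100e+00
   1.690e+01]
 [-9.400e+01  5.740e+01  5.910e+01 -9.750e+01 -2.300e+00 -1.070e+01
   1.530e+01]
 [-8.800e+01  5.710e+01  5.890e+01 -9.180e+01 -1.100e+00 -1.260e+01
   1.640e+01]
 [-8.200e+01  5.710e+01  5.890e+01 -8.470e+01  1.000e-01 -8.700e+00
   1.640e+01]
 [-7.600e+01  5.710e+01  5.890e+01 -7.840e+01 -1.300e+00 -7.000e+00
   1.590e+01]
 [-7.000e+01  5.690e+01  5.870e+01 -7.250e+01  4.000e-01 -8.600e+00
   1.640e+01]
 [-6.400e+01  5.690e+01  5.870e+01 -6.670e+01  3.000e-01 -9.000e+00
   1.520e+01]
 [-5.800e+01  5.660e+01  5.830e+01 -6.150e+01 -1.400e+00 -1.110e+01
   1.530e+01]
 [-5.200e+01  5.620e+01  5.810e+01 -5.570e+01 -1.500e+00 -1.170e+01
   1.700e+01]
 [-4.600e+01  5.640e+01  5.820e+01 -4.870e+01 -1.200e+00 -8.200e+00
   1.540e+01]
 [-4.000e+01  5.610e+01  5.800e+01 -4.260e+01 -4.000e-01 -8.900e+00
   1.650e+01]
 [-3.400e+01  5.610e+01  5.800e+01 -3.660e+01 -4.000e-01 -8.100e+00
   1.620e+01]
 [-2.800e+01  5.600e+01  5.790e+01 -3.080e+01 -0.000e+00 -9.200e+00
   1.590e+01]
 [-2.200e+01  5.590e+01  5.770e+01
[... 1180 characters left out ...]
0
   1.750e+01]
 [ 6.800e+01  5.660e+01  5.830e+01  6.570e+01 -6.000e-01 -9.000e+00
   1.660e+01]
 [ 7.400e+01  5.660e+01  5.830e+01  7.160e+01 -3.000e-01 -8.900e+00
   1.720e+01]
 [ 8.000e+01  5.680e+01  5.840e+01  7.770e+01  2.000e-01 -9.600e+00
   1.690e+01]
 [ 8.600e+01  5.690e+01  5.840e+01  8.370e+01  2.000e-01 -8.500e+00
   1.570e+01]
 [ 9.200e+01  5.670e+01  5.830e+01  8.970e+01 -1.000e+00 -9.300e+00
   1.590e+01]
 [ 9.800e+01  5.660e+01  5.810e+01  9.560e+01 -8.000e-01 -8.600e+00
   1.710e+01]
 [ 1.040e+02  5.670e+01  5.820e+01  1.017e+02 -7.000e-01 -8.300e+00
   1.670e+01]
 [ 1.060e+02  5.670e+01  5.830e+01  1.033e+02 -5.000e-01 -9.900e+00
   1.700e+01]]
24.8833 0.02207804019867109
```

The four force humps, one per pan, are clear, and the force held at 15–18 N. I now lift, carry the presser to above the mat and look at the pans before placing it.

```bash
python3 - <<'E'
from h import *; from cell import robot,jaws
p=at(.1035,.06); 
robot.move_l(at(.1035,.135),max_speed=.1)
robot.move_l([.538,-.278,.125],down(-1),max_speed=.2); robot.sleep(.2)
print(np.round(robot.current_wrist_force(),1),robot.current_width(),robot.current_time_s())
a=vision.camera("side")[150:350,230:430]; b=vision.camera("top")[190:260,260:480]
A=cv2.resize(a,(400,400),interpolation=cv2.INTER_CUBIC); B=cv2.resize(b,(770,245)[:2],interpolation=cv2.INTER_CUBIC)
c=vision.camera("side")[180:265,270:335]
top=np.hstack([cv2.resize(a,(350,350)),cv2.resize(c,(268,350)),np.zeros((350,152,3),np.uint8)])
cv2.imwrite("pics/p1.png",np.vstack([top,B])[:,:,::-1])
E
```

```text
[-0.7 -0.7 -2.5] 0.021755285298621484 28.1833
```

View pics/p1.png

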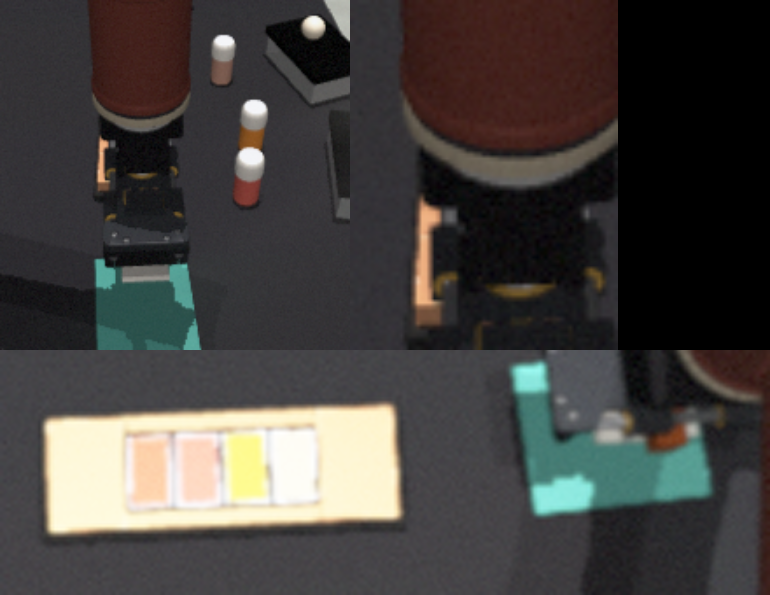

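The palette is in place. Its pans, at x 125–320 in the lower strip, now sit inside the frame opening with a rim visible above them, and the bottles are undisturbed. Next I place the presser.

```bash
python3 - <<'E'
from h import *; from cell import robot,jaws
m=np.array([.538,-.278,0])
robot.move_l(m+[0,0,.05],max_speed=.1)
print(robot.move_l(m+[0,0,.034],max_speed=.015,guard=3),robot.current_tool_pos(),robot.current_wrist_force())
jaws.move_gripper(.06); robot.sleep(.2); q=robot.current_tool_pos()
robot.move_l(np.r_[q[:2],.16],max_speed=.1)
robot.goto([.40,-.5,.25],down(10)); robot.sleep(.3); print(robot.current_time_s())
S=vision.camera("side");T=vision.camera("top")
a=cv2.resize(S[150:360,260:400],(400,600),interpolation=cv2.INTER_CUBIC)
b=cv2.resize(T[140:260,180:480],(400,160)); c=cv2.resize(S[185:260,280:330],(293,440),interpolation=cv2.INTER_CUBIC)
r=np.zeros((600,400,3),np.uint8);r[:160]=b;r[160:,:293]=c
cv2.imwrite("pics/f.png",np.hstack([a,r])[:,:,::-1]);np.save("sideF.npy",S);np.save("topF.npy",T)
E
```

```text
True [ 0.53785998 -0.2779417   0.03861973] [-0.16027584 -0.45972765  5.19751004]
33.85
```

View pics/f.png

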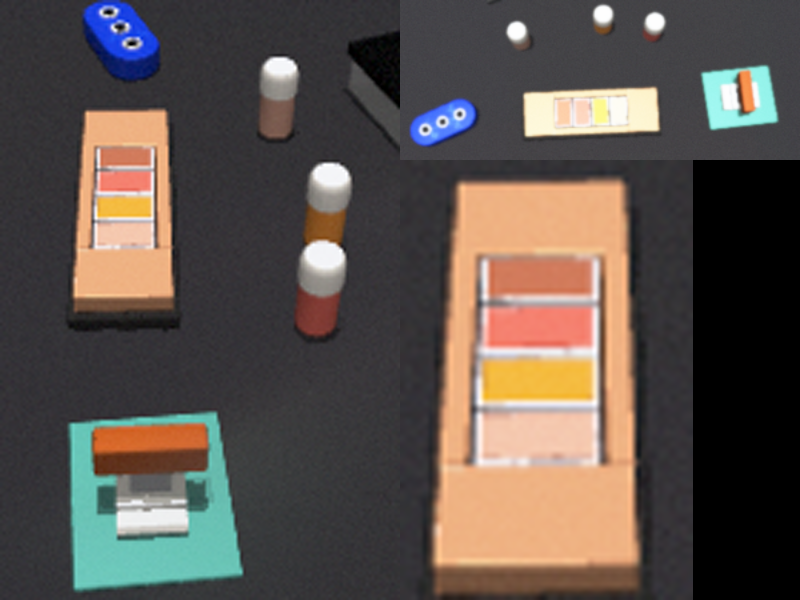

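The presser stands upright on the mat at about (150,480). All four pans are level with the frame, with no proud edges, and the bottles and holder have not moved.

```bash
python3 -c "
from cell import robot
print(robot.close_job())"
```

```text
the job is handed in; nothing more can be done
None
```

The job is handed in: all four pans look flush after one unbroken sweep with readings of about 15–18 N, the presser is back on its mat, the bottles and ink-cup holder look unmoved in the final pictures, and it took about 34 s; no verdict was returned.

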